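# Dock the low tray and stack the keyed tote tray on it

## Task

Push the low wooden tray (the one without a handle) along the bench, up the ramp and onto the storage board until its long side lies against the stop strip at the back; do not lift it. Then pick up the tray with the handle and set it on the low tray, without dropping it, the right way round, so that its wide and narrow end notches fit over the wide and narrow keys and the two trays sit flush. Leave the tools and other things on the bench where they are.

Things in the scene. Friction and masses are not known exactly. Their poses are not given: they have to be found in the camera images.
- storage_board: Fixed wooden storage board, 220 mm wide (y). Origin on the bench top under the middle of the tray's place; +x points from the ramp to the stop strip. Flat deck 8 mm high from x = -65 to 55 mm. Side strips (top 18 mm above the bench) with inner faces at y = +-100 mm, x = -65 to 55 mm. With the low tray home, its origin is at x = 0, z = 8 mm here, its y axis along the board's.
- ramp_foot (a point): Foot of the ramp, in the middle, on the bench top, at the board's x = -115 mm. From here the ramp rises 8 mm over 50 mm to the deck, over the board's whole width.
- stop (a point): Middle of the near face of the stop strip, at deck height, at the board's x = 55 mm. The strip stands 30 mm above the bench, 17 mm thick, over the whole width; the home tray's +x side lies against it.
- low_tray: Loose open tray without handle, thin dividers inside, about 0.55 kg: 110 mm (x) by 150 mm (y), origin in the middle of its underside. Walls 36 mm high; long sides (at +-x) 9 mm thick, ends (at +-y) 12 mm. A key stands on each end wall. Starts on the bench before the ramp, +x side towards it, turned up to 0.12 rad from the board; waxed, slides easily (friction about 0.35).
- wide_key (a point): Foot of the wide key, at rim height (36 mm) in the middle of the low tray's +y end wall, 70 mm from the tray's middle. The key is 50 mm wide (x), 8 mm thick (y, centred here), and stands 14 mm above the rim.
- narrow_key (a point): The same at the low tray's -y end: key 26 mm wide, 8 mm thick, 14 mm above the rim.
- handled_tray: Loose open tray with a handle, about 0.35 kg: 110 mm (x) by 150 mm (y), walls 36 mm high, floor 6 mm thick; origin in the middle of its underside. A notch is cut through the foot of each end wall. Seated, its origin lies 36 mm above the low tray's, same axes; keys then have 3 mm play each side and 3 mm to the floor's edge. The wrong way round it does not seat.
- handle (a point): Centre of the handle bar, 76 mm above the handled tray's underside, over its middle. The bar runs along the tray's y: 112 mm long, 20 mm thick (x), 22 mm high (top at 87 mm). Free room on both sides above the 36 mm walls.
- wide_notch (a point): Middle of the wide notch (56 mm wide along x, 18 mm high) at the handled tray's +y end, level with its underside, 70 mm from its middle. Seated, it coincides with wide_key.
- narrow_notch (a point): The same at the handled tray's -y end: notch 32 mm wide, 18 mm high. Seated, it coincides with narrow_key.
- sanding_block: Cork sanding block, 65x112x36 mm, far left on the bench; bystander. Origin in the middle of its underside.
- tape_measure: Tape measure, 33x81x66 mm, standing near the middle; bystander. Origin under its middle.
- chisel_18: Chisel, 28x260x29 mm, lying far right before the drawer cabinet; bystander. Origin under its middle, length along its y.
- pencil: Pencil, 195 mm long, lying left near the robot; bystander. Origin under its middle, length along its y.

How it is judged:
By the outcome, as a careful person would: the job done as asked, in the order asked, and still so for the second after the job is handed in, with the robot touching nothing.
It also fails if it takes over 64 s, if anything falls off the work surface, if the arm or the gripper's body presses on something with over 40 N, if the wrist force passes 120 N, or if a joint passes its speed limit or range.

## Robot

A 6-joint arm with a two-finger parallel gripper is mounted at the origin on the work surface; the furniture and walls round the work are solid. World frame = base frame: x ahead of the robot, y to its left, z up, the work surface at z = 0. Lengths are in m, angles in rad, forces in N, time in s.
With the tool pointing down it reaches from about 0.375 to 0.9 m from the base axis. Payload 3.1 kg.
Tool frame: the origin (TCP) lies midway between the tips of the shut fingers; the grasp point (between the pads) lies 19 mm behind it; y points along the fingers, x is the direction in which the jaws open and shut, and the axes are right-handed (so a half turn about y gives the same grasp; the last joint's range is limited). The gripper opens to 85 mm and grips with 20 to 120 N. Pads are 22 mm wide; open, the fingers measure 114 mm over their backs; the gripper's body (76 mm by 85 mm) begins 54 mm behind the grasp point. The pads swing forward as they close: fully open they stand 13 mm farther back than shut.
Start: joints at [0.969, 0.527, 1.433, -0, 1.181, -0.178], TCP at [0.257, 0.57, 0.203] pointing down, gripper open.
Joint ranges: [-3.08, 3.08], [-0.75, 2.2], [0.22, 2.44], [-1.43, 4.57], [0, 2.65], [-2.85, 2.85]. Speed limits (rad/s): [2.79, 2.79, 3.14, 3.14, 3.14, 3.14].

## Interface

Orientations are given as a unit quaternion [w, x, y, z].
In Python, from station import * gives the robot as it stands. The module is installed in compiled form; this text tells all that it offers.
- The arm moves only by the shell command python3 -m inch 'ROWS' [FORCE]. ROWS is a JSON object of lists of equal length, an entry for each row: "travel": the shift along the tool's x, y, z in cm, a list of three; "rot": the turn, a rotation vector about the tool's x, y, z in degrees, a list of three; "grip": the opening in per cent of the stroke, from 0 (shut) to 100 (fully open). A call has 1 to 20 rows; each row is the pose to reach, as a shift and turn from the pose commanded when the call began, along the tool's axes at that moment; what a row does not reach only later rows make up. A row lasts 1/10 s, in which the tool goes at most 50 mm and 8.59 degrees, less where a joint would pass 70% of its speed; a pose out of reach is approached as far as the arm can. A call with a gripper value outside its range is refused whole. The fingers move at their own pace and stop on an object; FORCE is the grip in N (left out, the last holds). Time passes only in rows, so rows that repeat a pose let the fingers close. It gives the time, the measured TCP pose, the force and the opening at its end, in the units of the state.
- read_state(): the state, without advancing time (a new reading comes with each control period).
- camera(name): name is "side" or "top" or "wrist"; returns (picture, depth): 480x640x3 uint8, red, green, blue; 480x640 float32, m along the optical axis (not along the pixel's ray), 0 where there is no reading.
- get_calibration(name): a dict with "fovy" (degrees; the focal length in pixels is half the picture's height over the tangent of half this angle, whatever the lens; pixels are square), "cx", "cy" (the principal point, pixels), "R" (3x3) and "t" (3): a world point X has camera coordinates R X + t; the wrist camera has in their place "mount" (4x4, takes a point from camera to tool coordinates, whose origin is the TCP and whose axes are the tool frame's). Camera axes: x right, y down, z forward; pixel columns grow to the right and rows downward; lengths in m; the calibration is good to about 2 mm. A picture is of the moment at which its call begins: read the wrist's pose just before it. get_calibration takes no time and is no camera call.
- hand_in(): hands the job in, once; it reports no verdict.
Trained networks look in the newest picture that a camera, given by its name, has taken for a name from the list of things; names that differ only in an ending like _2 or _b are one class to them, and where a whole thing is asked for, a point or a joint stands for the part that bears it (a point fixed in the world has none). Each returns a list of dicts, best first, with "confidence" (0 to 1); they miss things now and then, are a little off and sometimes report something else, mostly with a low value. They report only what shows in the picture. A call takes as long as a camera call.
- look_for(camera, query): "xy" ([column, row] in pixels, amid what is visible of it).
- silhouettes(camera, query): "pixels" (480x640 bool, what is visible of it) and "xy" ([column, row] in pixels, amid what is visible of it).
The state is a dict: "time_s": time; "qpos": joint angles; "joint_vel": joint speeds; "joint_efforts": joint torques, N m; "ee_pos": TCP position; "ee_rot": TCP orientation; "contact_force": force on the tool from outside, world axes, zero at the start; "moment": the same for the moment, N m; "finger_gap": finger opening in m.
Only numpy, scipy, OpenCV 4.12 (cv2) and the standard library are available. Lean on these libraries where they do the work, as an engineer would, in place of code of your own. Each camera call takes 0.05 s, during which the arm holds its last target. There are 200 camera calls.

## Working session

There is one attempt and no reset: what is moved stays moved. The work goes in short steps, Python scripts to look and compute and a shell command to move; the robot and the scene stay as the last step left them, time stands still between calls to the robot, and variables do not carry over. Pictures are saved under pics/ and viewed, about 8 in all and at most 12, crops included, and the job is handed in when it is done.

```bash
mkdir -p pics
cat > h.py <<'E'
from station import *
import numpy as np, cv2
from scipy.spatial.transform import Rotation as Ro
def rot(q): return Ro.from_quat([q[1],q[2],q[3],q[0]])
def cam(name):
    s=read_state(); p,d=camera(name); c=get_calibration(name)
    f=240/np.tan(np.radians(c["fovy"])/2)
    if "mount" in c:
        T=np.eye(4);T[:3,:3]=rot(s["ee_rot"]).as_matrix();T[:3,3]=s["ee_pos"]; M=T@np.array(c["mount"])
    else:
        M=np.eye(4);R=np.array(c["R"]);M[:3,:3]=R.T;M[:3,3]=-R.T@np.array(c["t"])
    v,u=np.mgrid[0:480,0:640]
    C=np.stack([(u-c["cx"])/f*d,(v-c["cy"])/f*d,d],-1)
    W=C@M[:3,:3].T+M[:3,3]; W[d==0]=np.nan
    return p,d,W,M,f,c
def ray(xy,z,M,f,c):
    r=M[:3,:3]@np.array([(xy[0]-c["cx"])/f,(xy[1]-c["cy"])/f,1]); t=M[:3,3]
    return t+r*(z-t[2])/r[2]
def save(p,n): cv2.imwrite("pics/"+n,p[:,:,::-1])
E
python3 - <<'E'
from h import *
s=read_state(); print(s["ee_pos"],s["ee_rot"],s["time_s"],s["finger_gap"]);print(rot(s["ee_rot"]).as_matrix().round(3))
ims=[]
for n in ["top","side"]:
    p,d,W,M,f,c=cam(n); ims.append(p.copy())
    print(n,M[:3,3].round(3),M[:3,2].round(3))
    for q in ["low_tray","handled_tray","storage_board","ramp_foot","stop","wide_key","narrow_key","handle","wide_notch","narrow_notch","tape_measure"]:
        for r in look_for(n,q)[:2]:
            u,v=map(int,r["xy"]); print(q,round(r["confidence"],2),u,v,W[v,u].round(3))
    np.save(n+"W.npy",W)
save(ims[0],"top.png");save(ims[1],"side.png")
E
```

```text
[0.25653714 0.56905718 0.20233842] [-0.5936697   0.59427641  0.38294846 -0.38437263] 0.0 0.0855353152133935
[[ 0.411 -0.001 -0.912]
 [ 0.912 -0.002  0.411]
 [-0.002 -1.     0.   ]]
top [ 3.690e-01 -1.000e-03  1.313e+00] [ 0.124  0.001 -0.992]
low_tray 0.81 378 247 [ 0.477 -0.13   0.01 ]
handled_tray 0.55 174 280 [0.411 0.323 0.077]
storage_board 0.92 362 176 [ 0.644 -0.099  0.013]
ramp_foot 0.83 360 178 [ 0.64  -0.094  0.008]
stop 0.92 365 176 [ 0.645 -0.106  0.006]
wide_key 0.9 375 252 [ 0.463 -0.12   0.035]
narrow_key 0.97 378 250 [ 0.468 -0.128  0.03 ]
handle 0.65 176 280 [0.412 0.328 0.042]
wide_notch 0.76 173 277 [0.417 0.323 0.086]
narrow_notch 0.86 174 282 [0.407 0.324 0.074]
tape_measure 0.86 284 295 [0.372 0.085 0.064]
side [ 0.04  -0.946  0.828] [ 0.377  0.72  -0.582]
low_tray 0.74 316 286 [ 0.463 -0.125  0.02 ]
handled_tray 0.89 215 180 [0.404 0.329 0.039]
storage_board 0.71 386 263 [ 0.642 -0.11   0.007]
ramp_foot 0.83 386 259 [ 0.647 -0.101  0.01 ]
ramp_foot 0.32 218 182 [0.411 0.328 0.032]
stop 0.78 386 258 [ 0.65  -0.096  0.008]
wide_key 0.84 316 286 [ 0.463 -0.125  0.02 ]
narrow_key 0.79 315 287 [ 0.462 -0.122  0.015]
narrow_key 0.72 215 179 [0.404 0.328 0.043]
handle 0.78 217 179 [0.41  0.329 0.041]
wide_notch 0.56 216 180 [0.408 0.333 0.036]
narrow_notch 0.61 215 182 [0.405 0.333 0.031]
tape_measure 0.74 240 240 [0.374 0.072 0.033]
```

View pics/top.png

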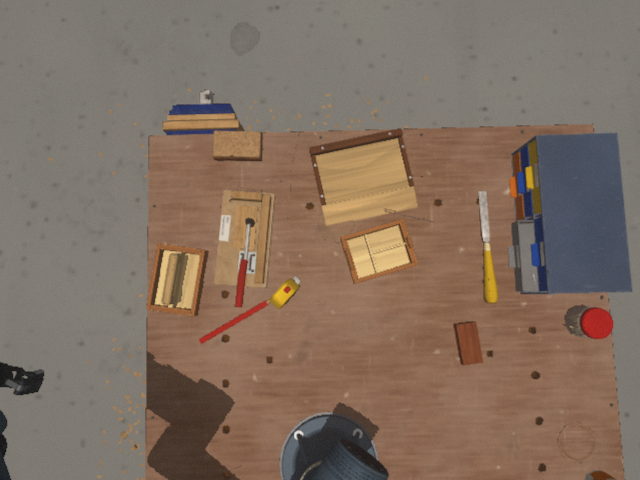

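View pics/side.png

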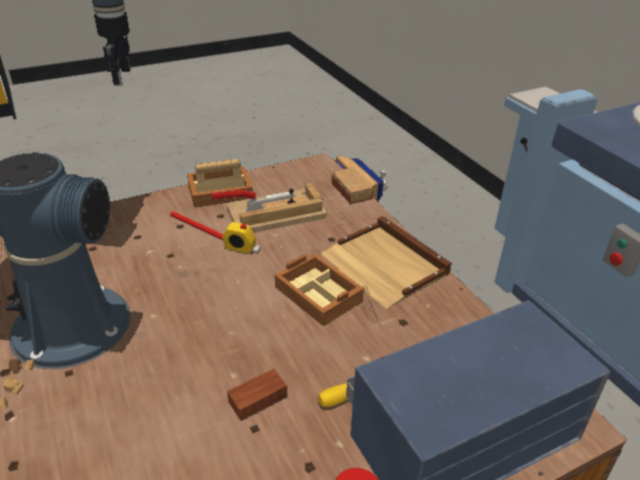

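The top view shows the low tray at about (378,250), the board at (365,176), the handled tray at (178,280) and the tape at (287,292). The side view shows the same layout, with the handled tray's notches too small to tell apart. Next I'll do coarse fits and get the wrist mount.

Run:
```python
from h import *
print(np.array(get_calibration("wrist")["mount"]).round(3),get_calibration("wrist")["fovy"])
W=np.load("topW.npy")
p,d,W,M,f,c=cam("top");print(f)
for q in ["low_tray","handled_tray","storage_board"]:
    m=silhouettes("top",q)[0]["pixels"]; P=W[m]; P=P[~np.isnan(P[:,0])]
    r=cv2.minAreaRect((P[:,:2]*1000).astype(np.float32)); print(q,r, np.percentile(P[:,2],[2,50,98]).round(3))
P=W.reshape(-1,3);k=(P[:,2]>.062)&(P[:,2]<.1)&(abs(P[:,0]-.41)<.1)&(abs(P[:,1]-.325)<.1)
print(cv2.minAreaRect((P[k,:2]*1000).astype(np.float32)),k.sum())
P=W.reshape(-1,3);k=(P[:,2]>.022)&(P[:,2]<.04)&(abs(P[:,0]-.7)<.15)&(abs(P[:,1]+.1)<.16)
print(cv2.minAreaRect((P[k,:2]*1000).astype(np.float32)),k.sum())
```

```text
[[ 1.    -0.001 -0.     0.001]
 [ 0.    -0.312  0.95  -0.171]
 [-0.001 -0.95  -0.312  0.08 ]
 [ 0.     0.     0.     1.   ]] 61.261140247250374
565.940029396882
low_tray ((469.48785400390625, -127.8121109008789), (114.50213623046875, 151.0532989501953), 14.985960960388184) [0.003 0.011 0.051]
handled_tray ((417.041259765625, 456.5836181640625), (380.99542236328125, 164.2190399169922), 89.17445373535156) [0.002 0.029 0.09 ]
storage_board ((646.2391357421875, -101.86375427246094), (196.8747100830078, 224.69915771484375), 10.673852920532227) [0.001 0.01  0.034]
((415.2359924316406, 331.8482666015625), (21.494705200195312, 111.75093841552734), 80.74899291992188) 531
((667.72705078125, -96.43864440917969), (137.2096405029297, 221.22972106933594), 11.129697799682617) 822
```

```bash
cat >> h.py <<'E'
def plan(pos,yaw,tilt=0):
    """target TCP pos, yaw (deg) of tool -z direction; prints travel cm, rot deg from measured pose"""
    s=read_state(); R0=rot(s["ee_rot"]).as_matrix()
    a=np.radians(yaw); z=-np.array([np.cos(a),np.sin(a),0]); y=np.array([0,0,-1.]); R=np.stack([np.cross(y,z),y,z],1)
    R=R@Ro.from_euler("x",tilt,degrees=True).as_matrix()
    t=R0.T@(np.array(pos)-s["ee_pos"])*100; r=Ro.from_matrix(R0.T@R).as_rotvec(degrees=True)
    print("travel",t.round(2),"rot",r.round(2)); return t,r
E
python3 -c "
from h import *
plan([.5,-.12,.25],10.9)"
```

```text
travel [-52.87  -4.67 -50.52] rot [ -0.   -35.18  -0.  ]
```

```bash
python3 -m inch '{"travel":[[-52.9,-4.7,-50.5],[-52.9,-4.7,-50.5],[-52.9,-4.7,-50.5],[-52.9,-4.7,-50.5],[-52.9,-4.7,-50.5],[-52.9,-4.7,-50.5],[-52.9,-4.7,-50.5],[-52.9,-4.7,-50.5],[-52.9,-4.7,-50.5],[-52.9,-4.7,-50.5],[-52.9,-4.7,-50.5],[-52.9,-4.7,-50.5],[-52.9,-4.7,-50.5],[-52.9,-4.7,-50.5],[-52.9,-4.7,-50.5],[-52.9,-4.7,-50.5],[-52.9,-4.7,-50.5],[-52.9,-4.7,-50.5],[-52.9,-4.7,-50.5],[-52.9,-4.7,-50.5]],"rot":[[0,-35.2,0],[0,-35.2,0],[0,-35.2,0],[0,-35.2,0],[0,-35.2,0],[0,-35.2,0],[0,-35.2,0],[0,-35.2,0],[0,-35.2,0],[0,-35.2,0],[0,-35.2,0],[0,-35.2,0],[0,-35.2,0],[0,-35.2,0],[0,-35.2,0],[0,-35.2,0],[0,-35.2,0],[0,-35.2,0],[0,-35.2,0],[0,-35.2,0]],"grip":[100,100,100,100,100,100,100,100,100,100,100,100,100,100,100,100,100,100,100,100]}'
python3 - <<'E'
from h import *
p,d,W,M,f,c=cam("wrist"); save(p,"w1.png"); np.save("w1W.npy",W)
for q in ["low_tray","storage_board"]:
    r=silhouettes("wrist",q)
    if not r: print(q,"none");continue
    m=r[0]["pixels"]; P=W[m]; P=P[~np.isnan(P[:,0])]
    print(q,r[0]["confidence"],r[0]["xy"],cv2.minAreaRect((P[:,:2]*1000).astype(np.float32)), np.percentile(P[:,2],[2,50,98]).round(3))
    if q=="low_tray": 
        for lo,hi in [(.028,.042),(.043,.056)]:
            k=(P[:,2]>lo)&(P[:,2]<hi); print(lo,cv2.minAreaRect((P[k,:2]*1000).astype(np.float32)),k.sum())
            if lo>.04:
                n,l,st,ce=cv2.connectedComponentsWithStats((m&(W[:,:,2]>lo)&(W[:,:,2]<hi)).astype(np.uint8))
                for i in range(1,n):
                    if st[i,4]>15: print(ce[i],st[i],cv2.minAreaRect((W[l==i][:,:2]*1000).astype(np.float32)))
# stop strip top
P=W.reshape(-1,3);k=(P[:,2]>.025)&(P[:,2]<.036)&(P[:,0]>.66)&(P[:,0]<.8)&(P[:,1]>-.25)&(P[:,1]<.06)
print("stop",cv2.minAreaRect((P[k,:2]*1000).astype(np.float32)),k.sum())
E
```

```text
time_s: 3.4
ee_pos: [0.4994, -0.1188, 0.2504]
ee_rot: [-0.45, 0.45, 0.546, -0.546]
contact_force: [-0.6, 0.1, -0.6]
finger_gap: 0.0856
low_tray 0.83 [315.9, 147.2] ((470.67047119140625, -124.14456176757812), (120.70726776123047, 166.18382263183594), 14.935736656188965) [0.005 0.008 0.05 ]
0.028 ((466.7055358886719, -125.94593811035156), (110.30323028564453, 150.1532745361328), 14.924516677856445) 6335
0.043 ((465.04803466796875, -126.39146423339844), (49.10770034790039, 147.61590576171875), 13.834285736083984) 811
[390.42777778 147.02777778] [385 120  11  56 540] ((448.3238220214844, -58.521697998046875), (49.15739440917969, 8.277752876281738), 14.688268661499023)
[238.099631   158.38745387] [232 144  13  30 271] ((484.4659423828125, -193.42982482910156), (26.081125259399414, 8.252388954162598), 15.736512184143066)
storage_board 0.62 [305.8, 302.7] ((966.9261474609375, -132.12025451660156), (259.4932861328125, 889.5783081054688), 84.33655548095703) [0.001 0.009 0.031]
stop ((723.9918823242188, -83.26007843017578), (19.078048706054688, 219.3755645751953), 10.585886001586914) 2794
```

View pics/w1.png

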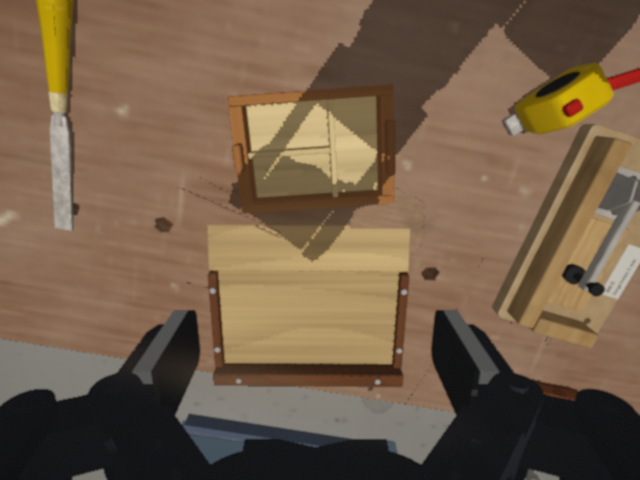

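The wrist view shows the low tray at (316,147) with its wide key at the right (390,147, world left, +y) and its narrow key at (238,158). The board's stop strip is at about row 377. The sizes (110×150, 49 and 26 mm keys) agree with the given ones, so I'll go behind the tray.

```bash
python3 -c "
from h import *
plan([.381,-.1445,.25],10.6)
plan([.381,-.1445,.008],10.6)"
```

```text
travel [-0.2   0.04 12.13] rot [ 0.01  0.39 -0.  ]
travel [-0.2  24.24 12.13] rot [ 0.01  0.39 -0.  ]
```

```bash
python3 -m inch '{"travel":[[-0.2,0,4],[-0.2,0,8],[-0.2,0,12.1],[-0.2,4,12.1],[-0.2,8,12.1],[-0.2,12,12.1],[-0.2,16,12.1],[-0.2,19,12.1],[-0.2,21.5,12.1],[-0.2,23,12.1],[-0.2,24,12.1],[-0.2,24.2,12.1],[-0.2,24.2,12.1]],"rot":[[0,0.4,0],[0,0.4,0],[0,0.4,0],[0,0.4,0],[0,0.4,0],[0,0.4,0],[0,0.4,0],[0,0.4,0],[0,0.4,0],[0,0.4,0],[0,0.4,0],[0,0.4,0],[0,0.4,0]],"grip":[100,100,100,100,100,100,100,100,100,100,100,100,100]}'
python3 -c "
from h import *
plan([.381,-.1445,.008],10.6)
p,d,W,M,f,c=cam('side'); save(p[180:400,150:480],'s2.png')"
```

```text
time_s: 4.85
ee_pos: [0.3816, -0.1452, 0.0085]
ee_rot: [-0.452, 0.452, 0.544, -0.544]
contact_force: [-0.1, -0.7, 0.8]
finger_gap: 0.0853
travel [0.08 0.05 0.05] rot [ 0.02 -0.07 -0.02]
```

View pics/s2.png

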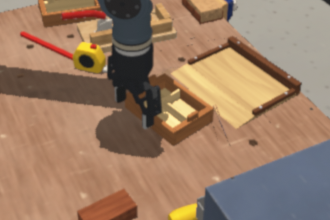

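Both fingers stand just behind the low tray's near wall in the crop, at about (150,100). I'll push most of the way.

```bash
python3 -m inch '{"travel":[[0,0,-1],[0,0,-2],[0,0,-3],[0,0,-4],[0,0,-5],[0,0,-6],[0,0,-7],[0,0,-8],[0,0,-9],[0,0,-10],[0,0,-11],[0,0,-12],[0,0,-13],[0,0,-14],[0,0,-15],[0,0,-16],[0,0,-17],[0,0,-18],[0,0,-19],[0,0,-19]],"rot":[[0,0,0],[0,0,0],[0,0,0],[0,0,0],[0,0,0],[0,0,0],[0,0,0],[0,0,0],[0,0,0],[0,0,0],[0,0,0],[0,0,0],[0,0,0],[0,0,0],[0,0,0],[0,0,0],[0,0,0],[0,0,0],[0,0,0],[0,0,0]],"grip":[100,100,100,100,100,100,100,100,100,100,100,100,100,100,100,100,100,100,100,100]}'
cat > tr.py <<'E'
from h import *
def low(name="top",bz=.008):
    p,d,W,M,f,c=cam(name)
    m=silhouettes(name,"low_tray")[0]["pixels"]; P=W[m]; P=P[~np.isnan(P[:,0])]
    k=(P[:,2]>bz+.028)&(P[:,2]<bz+.042)
    print("low rim",cv2.minAreaRect((P[k,:2]*1000).astype(np.float32)),k.sum())
    m2=m&(W[:,:,2]>bz+.043)&(W[:,:,2]<bz+.058)
    n,l,st,ce=cv2.connectedComponentsWithStats(m2.astype(np.uint8))
    for i in range(1,n):
        if st[i,4]>15: print("key",cv2.minAreaRect((W[l==i][:,:2]*1000).astype(np.float32)),W[l==i][:,2].max())
    return p
E
python3 -c "
from tr import *
low('top')"
```

```text
time_s: 6.9
ee_pos: [0.5701, -0.1105, 0.0084]
ee_rot: [-0.451, 0.453, 0.544, -0.544]
contact_force: [-0.0, 0.5, 0.8]
finger_gap: 0.0854Traceback (most recent call last):
  File "<string>", line 3, in <module>
    low('top')
    ~~~^^^^^^^
  File "tr.py", line 4, in low
    m=silhouettes(name,"low_tray")[0]["pixels"]; P=W[m]; P=P[~np.isnan(P[:,0])]
      ~~~~~~~~~~~~~~~~~~~~~~~~~~~~^^^
IndexError: list index out of range
```

```bash
python3 -m inch '{"travel":[[0,0,-0.5],[0,0,-1],[0,0,-1.4],[0,0,-1.7],[0,0,-1.9],[0,0,-2.1],[0,0,-2.2]],"rot":[[0,0,0],[0,0,0],[0,0,0],[0,0,0],[0,0,0],[0,0,0],[0,0,0]],"grip":[100,100,100,100,100,100,100]}'; python3 -m inch '{"travel":[[0,0,-0.1],[0,0,-0.2],[0,0,-0.3],[0,0,-0.3]],"rot":[[0,0,0],[0,0,0],[0,0,0],[0,0,0]],"grip":[100,100,100,100]}'
python3 -c "
from h import *
p,d,W,M,f,c=cam('top'); save(p[100:260,270:450],'t3.png')
p,d,W,M,f,c=cam('side'); cv2.imwrite('pics/s3.png',cv2.resize(p[180:360,260:480],None,fx=2,fy=2)[:,:,::-1])"
```

```text
time_s: 7.7
ee_pos: [0.5899, -0.1063, 0.0083]
ee_rot: [0.452, -0.452, -0.544, 0.544]
contact_force: [-0.6, -0.1, 0.6]
finger_gap: 0.0855
time_s: 8.1
ee_pos: [0.5928, -0.1058, 0.0083]
ee_rot: [-0.452, 0.452, 0.544, -0.544]
contact_force: [0.4, 0.4, 0.5]
finger_gap: 0.0853
```

View pics/s3.png

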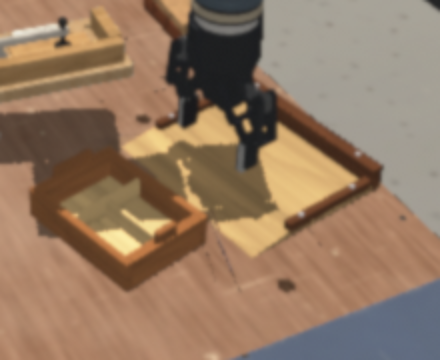

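The fingers stand over the board at (185,110) and (245,165) in the crop. The tray is still on the bench at (120,220), so they passed over it. I'll measure the real tip height.

```bash
python3 -c "
from h import *
p,d,W,M,f,c=cam('side')
# reddish/dark pixels near gripper: points with x in .56-.63,z>.015
u=np.array([np.cos(.185),np.sin(.185)]);o=np.array([.6616,-.095])
D=W[:,:,:2]-o; U=D@u; V=D@np.array([-u[1],u[0]])
k=(U>-.11)&(U<-.02)&(abs(V)<.085)&(W[:,:,2]>.013)&(W[:,:,2]<.12)
for lo in np.arange(-.085,.085,.01):
    kk=k&(V>=lo)&(V<lo+.01)
    if kk.sum()>3: print(round(lo,3),kk.sum(),'zmin',np.percentile(W[kk][:,2],[0,5,20]).round(3),'U',U[kk].min().round(3),U[kk].max().round(3))
p,d,W,M,f,c=cam('top')
k=(W[:,:,2]>.028)&(W[:,:,2]<.04)&(abs(W[:,:,0]-.467)<.12)&(abs(W[:,:,1]+.126)<.11)
print(cv2.minAreaRect((W[k][:,:2]*1000).astype(np.float32)),k.sum())
"
```

```text
-0.075 101 zmin [0.095 0.098 0.102] U -0.086 -0.055
-0.065 63 zmin [0.061 0.062 0.071] U -0.083 -0.061
-0.055 125 zmin [0.049 0.054 0.062] U -0.084 -0.061
-0.045 94 zmin [0.053 0.064 0.099] U -0.087 -0.059
-0.035 22 zmin [0.104 0.106 0.112] U -0.088 -0.055
-0.025 5 zmin [0.115 0.115 0.115] U -0.085 -0.084
-0.015 8 zmin [0.11  0.111 0.112] U -0.082 -0.079
-0.005 12 zmin [0.107 0.109 0.111] U -0.081 -0.077
0.005 11 zmin [0.109 0.109 0.111] U -0.081 -0.078
0.015 8 zmin [0.108 0.108 0.111] U -0.086 -0.077
0.025 18 zmin [0.104 0.106 0.11 ] U -0.088 -0.078
0.035 126 zmin [0.05  0.054 0.061] U -0.087 -0.057
0.045 67 zmin [0.05  0.056 0.064] U -0.086 -0.057
0.055 73 zmin [0.062 0.075 0.101] U -0.083 -0.056
0.065 41 zmin [0.092 0.096 0.103] U -0.085 -0.06
((0.0, 0.0), (0.0, 0.0), 0.0) 0
```

```bash
python3 -c "
from h import *
s=read_state();print(s['ee_pos'],s['qpos'])
p,d,W,M,f,c=cam('wrist'); save(p,'w4.png')
R=rot(s['ee_rot']).as_matrix()
T=(W-s['ee_pos'])@R
u=np.array([np.cos(.185),np.sin(.185)]);o=np.array([.6616,-.095])
D=W[:,:,:2]-o; U=D@u; V=D@np.array([-u[1],u[0]])
k=(abs(V)<.08)&(U>0)&(U<.05)&(W[:,:,2]<.03);print('deck z',np.nanmedian(W[k][:,2]),k.sum())
k=(abs(V)<.08)&(U>-.11)&(U<-.12+.0)&(W[:,:,2]<.03);print('z',np.nanmedian(W[k][:,2]),k.sum())
for sg in (-1,1):
  k=(sg*T[:,:,0]>.025)&(sg*T[:,:,0]<.075)&(abs(T[:,:,2])<.022)&(T[:,:,1]<-0.006)&(T[:,:,1]>-.12)
  print(sg,k.sum(),'tool y max',np.percentile(T[k][:,1],[50,90,99,100]).round(3), 'x', T[k][:,0].min().round(3),T[k][:,0].max().round(3))
"
```

```text
[ 0.59262476 -0.10578621  0.00831197] [-3.62100616e-01  7.67389307e-01  1.62425342e+00  2.06498089e-05
  7.50099350e-01 -2.11645409e+00]
deck z 0.008834679149632485 10787
z nan 0
-1 20621 tool y max [-0.095 -0.063 -0.046 -0.041] x -0.074 -0.025
1 21375 tool y max [-0.096 -0.064 -0.046 -0.041] x 0.025 0.075
  return np.nanmean(a, axis, out=out, keepdims=keepdims)
```

View pics/w4.png

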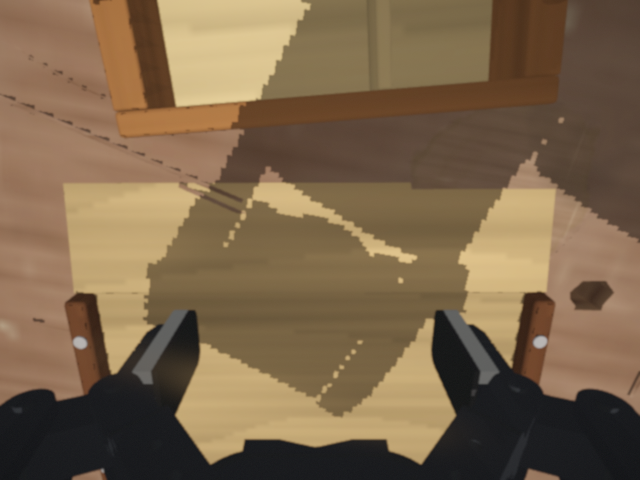

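The wrist view shows the tray undisturbed at the top and the open fingertips at (180,315) and (450,315). Both cameras put the tips 41 mm behind the stated TCP, so they passed above the 36 mm rim. The tray was not touched. I'll go back and push about 30 mm lower.

```bash
python3 -m inch '{"travel":[[0,-3,0],[0,-6,2],[0,-6,6],[0,-6,10],[0,-6,14],[0,-6,18],[0,-6,21],[0,-6,21.7],[0,-5,21.7],[0,-2,21.7],[0,0,21.7],[0,2,21.7],[0,3,21.7],[0,3,21.7]],"rot":[[0,0,0],[0,0,0],[0,0,0],[0,0,0],[0,0,0],[0,0,0],[0,0,0],[0,0,0],[0,0,0],[0,0,0],[0,0,0],[0,0,0],[0,0,0],[0,0,0]],"grip":[100,100,100,100,100,100,100,100,100,100,100,100,100,100]}'
python3 -m inch '{"travel":[[0,0,-1],[0,0,-2],[0,0,-3],[0,0,-4],[0,0,-5]],"rot":[[0,0,0],[0,0,0],[0,0,0],[0,0,0],[0,0,0]],"grip":[100,100,100,100,100]}'
cat > low2.py <<'E'
from h import *
import sys
bz=float(sys.argv[1]); name=sys.argv[2]
s=read_state(); R=rot(s['ee_rot']).as_matrix()
p,d,W,M,f,c=cam(name)
T=(W-s['ee_pos'])@R
u=np.array([np.cos(.185),np.sin(.185)]);o=np.array([.6616,-.095])
D=W[:,:,:2]-o; D=np.stack([D@u,D@np.array([-u[1],u[0]])],-1)
grip=(T[:,:,1]<-.035)&(abs(T[:,:,0])<.08)&(abs(T[:,:,2])<.06)
k=(W[:,:,2]>bz+.028)&(W[:,:,2]<bz+.041)&(abs(D[:,:,1])<.098)&(D[:,:,0]>-.31)&(D[:,:,0]<.054)&~grip
print("rim in board frame mm",cv2.minAreaRect((D[k]*1000).astype(np.float32)),k.sum(), 'U range',(D[k][:,0].min()*1000).round(1),(D[k][:,0].max()*1000).round(1))
k=(W[:,:,2]>bz+.043)&(W[:,:,2]<bz+.058)&(abs(D[:,:,1])<.098)&(D[:,:,0]>-.31)&(D[:,:,0]<.054)&~grip
n,l,st,ce=cv2.connectedComponentsWithStats(k.astype(np.uint8))
for i in range(1,n):
    if st[i,4]>15: print("key",np.round(cv2.minAreaRect((D[l==i]*1000).astype(np.float32))[0],1),np.round(cv2.minAreaRect((D[l==i]*1000).astype(np.float32))[1],1),cv2.minAreaRect((D[l==i]*1000).astype(np.float32))[2])
save(p,sys.argv[3])
E
python3 low2.py 0 wrist w5.png; python3 low2.py 0 side s5.png
```

```text
time_s: 9.75
ee_pos: [0.3798, -0.1455, -0.0228]
ee_rot: [0.452, -0.452, -0.544, 0.544]
contact_force: [-0.7, 0.6, 0.7]
finger_gap: 0.0856
time_s: 10.25
ee_pos: [0.4291, -0.1358, -0.0212]
ee_rot: [0.452, -0.452, -0.544, 0.544]
contact_force: [-3.4, -0.3, 1.2]
finger_gap: 0.0855
rim in board frame mm ((-58.724212646484375, 0.49909210205078125), (191.58868408203125, 227.20887756347656), 89.20475006103516) 589 U range -173.4 53.9
key [-165.1  -71.4] [10.9 17. ] 83.07233428955078Traceback (most recent call last):
  File "low2.py", line 11, in <module>
    print("rim in board frame mm",cv2.minAreaRect((D[k]*1000).astype(np.float32)),k.sum(), 'U range',(D[k][:,0].min()*1000).round(1),(D[k][:,0].max()*1000).round(1))
                                                                                                      ~~~~~~~~~~~~~^^
    return umr_minimum(a, axis, None, out, keepdims, initial, where)
ValueError: zero-size array to reduction operation minimum which has no identity
```

```bash
python3 -m inch '{"travel":[[0,0,-1],[0,0,-2],[0,0,-3],[0,0,-4],[0,0,-5],[0,0,-6],[0,0,-7],[0,0,-8],[0,0,-9],[0,0,-10],[0,0,-11],[0,0,-12],[0,0,-12.8],[0,0,-13.4],[0,0,-14],[0,0,-14.5]],"rot":[[0,0,0],[0,0,0],[0,0,0],[0,0,0],[0,0,0],[0,0,0],[0,0,0],[0,0,0],[0,0,0],[0,0,0],[0,0,0],[0,0,0],[0,0,0],[0,0,0],[0,0,0],[0,0,0]],"grip":[100,100,100,100,100,100,100,100,100,100,100,100,100,100,100,100]}'
python3 low2.py .008 wrist w6.png;  python3 -c "
import cv2;p=cv2.imread('pics/w6.png');cv2.imwrite('pics/w6s.png',p)"
```

```text
time_s: 11.95
ee_pos: [0.5715, -0.1098, -0.0216]
ee_rot: [0.452, -0.452, -0.544, 0.544]
contact_force: [-3.5, -1.7, 2.0]
finger_gap: 0.0855Traceback (most recent call last):
  File "low2.py", line 11, in <module>
    print("rim in board frame mm",cv2.minAreaRect((D[k]*1000).astype(np.float32)),k.sum(), 'U range',(D[k][:,0].min()*1000).round(1),(D[k][:,0].max()*1000).round(1))
                                                                                                      ~~~~~~~~~~~~~^^
    return umr_minimum(a, axis, None, out, keepdims, initial, where)
ValueError: zero-size array to reduction operation minimum which has no identity
[ WARN:0@0.018] global loadsave.cpp:275 findDecoder imread_('pics/w6.png'): can't open/read file: check file path/integrity
Traceback (most recent call last):
cv2.error: OpenCV(4.12.0) /io/opencv/modules/imgcodecs/src/loadsave.cpp:1146: error: (-215:Assertion failed) !_img.empty() in function 'imwrite'
```

```bash
python3 -m inch '{"travel":[[0,0,-0.5],[0,0,-1],[0,0,-1.4],[0,0,-1.7],[0,0,-1.9],[0,0,-2]],"rot":[[0,0,0],[0,0,0],[0,0,0],[0,0,0],[0,0,0],[0,0,0]],"grip":[100,100,100,100,100,100]}'; python3 -m inch '{"travel":[[0,0,-0.1],[0,0,-0.2],[0,0,-0.2]],"rot":[[0,0,0],[0,0,0],[0,0,0]],"grip":[100,100,100]}';python3 -m inch '{"travel":[[0,0,-0.1],[0,0,-0.2],[0,0,-0.2]],"rot":[[0,0,0],[0,0,0],[0,0,0]],"grip":[100,100,100]}'
```

```text
time_s: 12.6
ee_pos: [0.5909, -0.1061, -0.0218]
ee_rot: [0.452, -0.452, -0.544, 0.544]
contact_force: [-2.2, -0.9, 1.2]
finger_gap: 0.0853
time_s: 12.9
ee_pos: [0.5929, -0.1058, -0.0218]
ee_rot: [-0.452, 0.452, 0.544, -0.544]
contact_force: [-1.7, 0.2, -0.5]
finger_gap: 0.0853
time_s: 13.2
ee_pos: [0.595, -0.1054, -0.0217]
ee_rot: [-0.452, 0.452, 0.544, -0.544]
contact_force: [-2.1, 0.7, -0.4]
finger_gap: 0.0853
```

```bash
python3 -m inch '{"travel":[[0,0,-0.1],[0,0,-0.2],[0,0,-0.2]],"rot":[[0,0,0],[0,0,0],[0,0,0]],"grip":[100,100,100]}';python3 -m inch '{"travel":[[0,0,-0.1],[0,0,-0.2],[0,0,-0.2]],"rot":[[0,0,0],[0,0,0],[0,0,0]],"grip":[100,100,100]}'
```

```text
time_s: 13.5
ee_pos: [0.5962, -0.1052, -0.0217]
ee_rot: [0.452, -0.452, -0.544, 0.544]
contact_force: [-4.6, -1.6, 0.6]
finger_gap: 0.0852
time_s: 13.8
ee_pos: [0.596, -0.1051, -0.0218]
ee_rot: [0.453, -0.45, -0.543, 0.545]
contact_force: [-7.9, -4.1, 2.7]
finger_gap: 0.0855
```

The tray has stopped and the force is rising. I'll press one step more to square it, then back off, rise and look.

```bash
python3 -m inch '{"travel":[[0,0,-0.1],[0,0,-0.2],[0,0,-0.2]],"rot":[[0,0,0],[0,0,0],[0,0,0]],"grip":[100,100,100]}'; python3 -m inch '{"travel":[[0,0,1],[0,0,3],[0,-3,4],[0,-7,5],[0,-12,6],[0,-17,7],[0,-22,8],[0,-26,9],[0,-26,9],[0,-26,9],[0,-26,9]],"rot":[[0,0,0],[0,0,0],[0,0,0],[0,0,0],[0,0,0],[0,0,0],[0,0,0],[0,0,0],[0,0,0],[0,0,0],[0,0,0]],"grip":[100,100,100,100,100,100,100,100,100,100,100]}'
python3 low2.py .008 wrist w6.png
python3 - <<'E'
from h import *
# handled tray: which end is wide? from the side camera, plan looks
s=read_state();print(s['ee_pos'])
P=np.load('sideW.npy');k=(abs(P[:,:,0]-.415)<.11)&(abs(P[:,:,1]-.332)<.1)&(P[:,:,2]>.004)
print(k.sum(),np.argwhere(k).min(0),np.argwhere(k).max(0))
E
```

```text
time_s: 14.1
ee_pos: [0.5958, -0.1048, -0.022]
ee_rot: [0.454, -0.449, -0.542, 0.546]
contact_force: [-10.9, -5.0, 5.4]
finger_gap: 0.0856
time_s: 15.2
ee_pos: [0.512, -0.1204, 0.2374]
ee_rot: [-0.452, 0.452, 0.544, -0.544]
contact_force: [-0.3, -0.4, 0.2]
finger_gap: 0.0856
rim in board frame mm ((-0.7647819519042969, 1.9969558715820312), (109.50535583496094, 150.11549377441406), 0.031209856271743774) 5365 U range -55.5 54.0
key [-0.5 71.7] [49.6  8.2] 0.12360948324203491
key [ -0.7 -67.9] [ 8.3 25.8] 89.36923217773438
[ 0.51170275 -0.12026948  0.23681832]
2171 [159 177] [219 273]
```

View pics/w6.png

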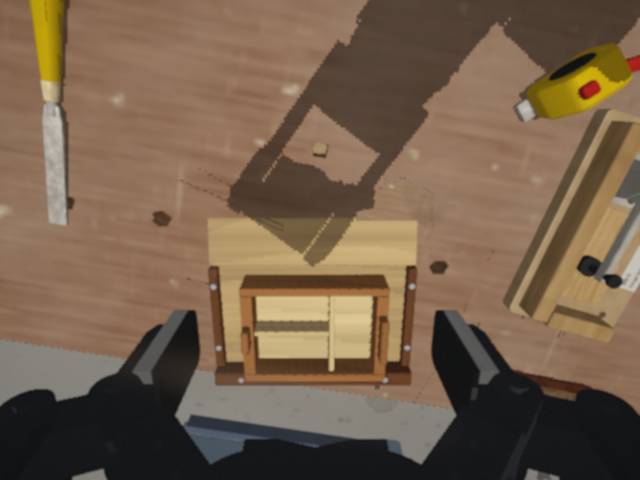

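The low tray is home: x −0.7 mm, y +2 mm, yaw 0°, long side on the strip at row 378, keys 49.6 mm (left) and 25.8 mm (right). The rest of the bench looks unchanged. Next I'll look at the handled tray's near end to read its notch width.

```bash
python3 -c "
from h import *
plan([.227,.362,.174],-9.3,-27)"
```

```text
travel [52.6   6.4  19.17] rot [-26.83  19.44   4.75]
```

```bash
python3 -m inch '{"travel":[[52.6,6.4,19.2],[52.6,6.4,19.2],[52.6,6.4,19.2],[52.6,6.4,19.2],[52.6,6.4,19.2],[52.6,6.4,19.2],[52.6,6.4,19.2],[52.6,6.4,19.2],[52.6,6.4,19.2],[52.6,6.4,19.2],[52.6,6.4,19.2],[52.6,6.4,19.2],[52.6,6.4,19.2],[52.6,6.4,19.2],[52.6,6.4,19.2],[52.6,6.4,19.2],[52.6,6.4,19.2]],"rot":[[-26.8,19.4,4.8],[-26.8,19.4,4.8],[-26.8,19.4,4.8],[-26.8,19.4,4.8],[-26.8,19.4,4.8],[-26.8,19.4,4.8],[-26.8,19.4,4.8],[-26.8,19.4,4.8],[-26.8,19.4,4.8],[-26.8,19.4,4.8],[-26.8,19.4,4.8],[-26.8,19.4,4.8],[-26.8,19.4,4.8],[-26.8,19.4,4.8],[-26.8,19.4,4.8],[-26.8,19.4,4.8],[-26.8,19.4,4.8]],"grip":[100,100,100,100,100,100,100,100,100,100,100,100,100,100,100,100,100]}'
cat > han.py <<'E'
from h import *
import sys
p,d,W,M,f,c=cam("wrist"); save(p,sys.argv[1])
P=W.reshape(-1,3); near=(abs(P[:,0]-.415)<.11)&(abs(P[:,1]-.332)<.095)
for lo,hi in [(.03,.04),(.078,.092)]:
    k=near&(P[:,2]>lo)&(P[:,2]<hi)
    if k.sum(): print(lo,cv2.minAreaRect((P[k,:2]*1000).astype(np.float32)),k.sum())
E
python3 han.py w7.png
```

```text
time_s: 16.95
ee_pos: [0.227, 0.3597, 0.1733]
ee_rot: [-0.397, 0.651, 0.551, -0.34]
contact_force: [0.4, -0.8, 0.5]
finger_gap: 0.0854
0.03 ((414.4653625488281, 334.4577331542969), (110.17642211914062, 152.47329711914062), 80.72189331054688) 3903
0.078 ((413.6151123046875, 334.7969055175781), (19.73224449157715, 111.62478637695312), 80.23300170898438) 1459
```

View pics/w7.png

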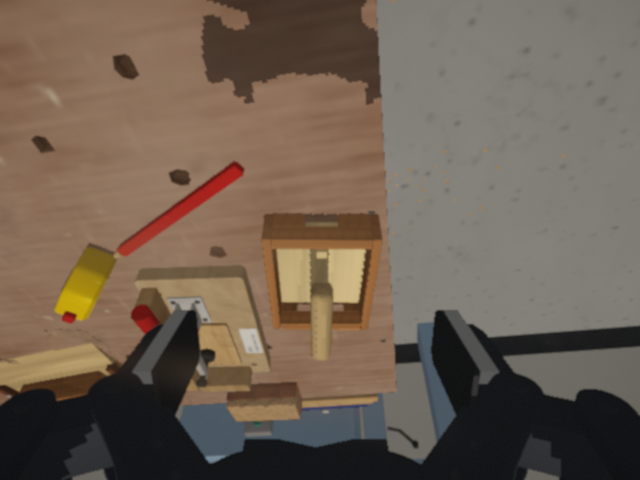

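The handled tray is at (321,270). Its near-end outer notch at (321,224) spans about 35 px of 118, or 32 mm, so the narrow notch faces the robot. The far inner notch at (320,308) is about 50 mm or more, so the wide one is at the far end. I'll grasp with the tool turned half round, so the last joint stays in range for placing.

```bash
python3 -c "
from h import *
plan([.414,.334,.22],-99.3)"
```

```text
travel [  0.51   4.42 -18.87] rot [21.43 88.15 20.98]
```

```bash
python3 -m inch '{"travel":[[0.5,4.4,-18.9],[0.5,4.4,-18.9],[0.5,4.4,-18.9],[0.5,4.4,-18.9],[0.5,4.4,-18.9],[0.5,4.4,-18.9],[0.5,4.4,-18.9],[0.5,4.4,-18.9],[0.5,4.4,-18.9],[0.5,4.4,-18.9],[0.5,4.4,-18.9],[0.5,4.4,-18.9],[0.5,4.4,-18.9]],"rot":[[21.4,88.2,21],[21.4,88.2,21],[21.4,88.2,21],[21.4,88.2,21],[21.4,88.2,21],[21.4,88.2,21],[21.4,88.2,21],[21.4,88.2,21],[21.4,88.2,21],[21.4,88.2,21],[21.4,88.2,21],[21.4,88.2,21],[21.4,88.2,21]],"grip":[100,100,100,100,100,100,100,100,100,100,100,100,100]}'
python3 -m inch '{"travel":[[0,0,0],[0,0,0],[0,0,0],[0,0,0],[0,0,0],[0,0,0],[0,0,0],[0,0,0],[0,0,0],[0,0,0],[0,0,0],[0,0,0],[0,0,0]],"rot":[[0,90,0],[0,90,0],[0,90,0],[0,90,0],[0,90,0],[0,90,0],[0,90,0],[0,90,0],[0,90,0],[0,90,0],[0,90,0],[0,90,0],[0,90,0]],"grip":[100,100,100,100,100,100,100,100,100,100,100,100,100]}'
python3 han.py w8.png; python3 -c "
from h import *
print(read_state()['qpos']);plan([.414,.334,.22],170.7)
plan([.414,.334,.024],170.7)"
```

```text
time_s: 18.3
ee_pos: [0.4143, 0.3342, 0.2211]
ee_rot: [0.705, -0.704, 0.057, -0.058]
contact_force: [-0.5, 0.3, -0.3]
finger_gap: 0.0854
time_s: 19.6
ee_pos: [0.4136, 0.3358, 0.2212]
ee_rot: [0.459, -0.458, 0.538, -0.538]
contact_force: [-0.6, 0.4, -0.8]
finger_gap: 0.0854
0.03 ((414.3271789550781, 334.10540771484375), (110.24496459960938, 150.14682006835938), 80.74568176269531) 6179
0.078 ((415.465576171875, 333.7245178222656), (19.828266143798828, 110.40184020996094), 80.47252655029297) 3450
[4.71502085e-01 3.80641395e-01 1.64382472e+00 1.08041335e-03
 1.11511651e+00 2.20104278e+00]
travel [0.18 0.12 0.06] rot [-0.06  0.18 -0.11]
travel [ 0.22 19.72  0.03] rot [-0.06  0.18 -0.11]
```

```bash
python3 -m inch '{"travel":[[0.2,4,0],[0.2,8,0],[0.2,12,0],[0.2,15,0],[0.2,17,0],[0.2,18.5,0],[0.2,19.5,0],[0.2,19.7,0],[0.2,19.7,0],[0.2,19.7,0]],"rot":[[0,0.2,0],[0,0.2,0],[0,0.2,0],[0,0.2,0],[0,0.2,0],[0,0.2,0],[0,0.2,0],[0,0.2,0],[0,0.2,0],[0,0.2,0]],"grip":[100,100,100,100,100,100,100,100,100,100]}'
python3 -m inch '{"travel":[[0,0,0],[0,0,0],[0,0,0],[0,0,0],[0,0,0],[0,0,0],[0,0,0],[0,0,0],[0,0,0],[0,0,0]],"rot":[[0,0,0],[0,0,0],[0,0,0],[0,0,0],[0,0,0],[0,0,0],[0,0,0],[0,0,0],[0,0,0],[0,0,0]],"grip":[0,0,0,0,0,0,0,0,0,0]}' 60
python3 - <<'E'
from h import *
s=read_state();R=rot(s['ee_rot']).as_matrix()
p,d,W,M,f,c=cam("side"); T=(W-s['ee_pos'])@R
cv2.imwrite('pics/s9.png',cv2.resize(p[60:260,120:320],None,fx=3,fy=3)[:,:,::-1])
dark=(p.max(2)<90)
for a in np.arange(-.06,.06,.01):
    k=dark&(T[:,:,0]>a)&(T[:,:,0]<a+.01)&(abs(T[:,:,2])<.02)&(W[:,:,2]>.045)&(W[:,:,2]<.16)
    if k.sum()>3: print(a.round(3),k.sum(),'zmin',W[k][:,2].min().round(3))
E
```

```text
time_s: 20.65
ee_pos: [0.4145, 0.3348, 0.025]
ee_rot: [0.459, -0.456, 0.54, -0.539]
contact_force: [-0.4, 0.6, 1.2]
finger_gap: 0.0853
time_s: 21.65
ee_pos: [0.414, 0.3344, 0.0244]
ee_rot: [0.458, -0.456, 0.54, -0.539]
contact_force: [-0.6, -1.6, 5.7]
finger_gap: 0.019
-0.02 17 zmin 0.086
-0.01 22 zmin 0.085
0.0 4 zmin 0.073
0.01 72 zmin 0.052
0.02 125 zmin 0.057
0.03 34 zmin 0.066
0.04 60 zmin 0.101
0.05 63 zmin 0.117
```

View pics/s9.png

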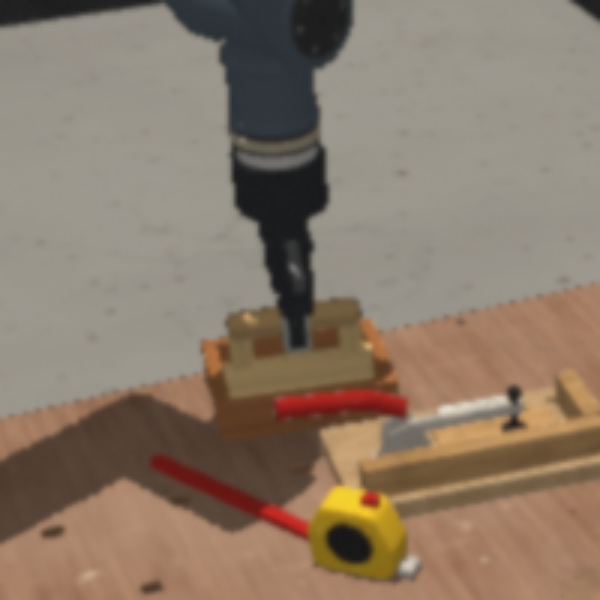

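The jaws are shut on the middle of the handle bar, at (297,330) in the crop: opening 19 mm, tips at z 0.052. I'll lift slowly.

```bash
python3 -m inch '{"travel":[[0,-0.5,0],[0,-1,0],[0,-2,0],[0,-3,0],[0,-4.5,0],[0,-6,0],[0,-7.5,0],[0,-9,0],[0,-10.5,0],[0,-12,0],[0,-13,0],[0,-14,0],[0,-14.5,0],[0,-15,0],[0,-15,0],[0,-15,0]],"rot":[[0,0,0],[0,0,0],[0,0,0],[0,0,0],[0,0,0],[0,0,0],[0,0,0],[0,0,0],[0,0,0],[0,0,0],[0,0,0],[0,0,0],[0,0,0],[0,0,0],[0,0,0],[0,0,0]],"grip":[0,0,0,0,0,0,0,0,0,0,0,0,0,0,0,0]}'
cat > held.py <<'E'
from h import *
import sys
s=read_state();R=rot(s['ee_rot']).as_matrix()
p,d,W,M,f,c=cam("wrist"); save(p,sys.argv[1]); T=(W-s['ee_pos'])@R
for lo,hi in [(-.022,-.006)]:
    k=(T[:,:,1]>lo)&(T[:,:,1]<hi)&(abs(T[:,:,0])<.08)&(abs(T[:,:,2])<.1)
    print(cv2.minAreaRect((T[k][:,[0,2]]*1000).astype(np.float32)),k.sum(),np.percentile(T[k][:,1],[10,50,90]).round(4))
    # rim plane tilt
    P=T[k]; A=np.c_[P[:,0],P[:,2],np.ones(len(P))]; q=abs(P[:,1]-np.median(P[:,1]))<.006
    print("slopes deg",np.degrees(np.linalg.lstsq(A[q],P[q,1],rcond=None)[0][:2]).round(2), 'x',P[:,0].min().round(4),P[:,0].max().round(4),'z',P[:,2].min().round(4),P[:,2].max().round(4))
E
python3 held.py w10.png
python3 -c "
from h import *
plan([.6606,-.0931,.175],-134.4)
plan([.6606,-.0931,.175],-79.4)"
```

```text
time_s: 23.3
ee_pos: [0.4134, 0.334, 0.1738]
ee_rot: [0.458, -0.457, 0.54, -0.539]
contact_force: [0.1, 0.4, -3.9]
finger_gap: 0.0192
((-0.305908203125, 0.6408157348632812), (150.4927978515625, 110.36054229736328), 89.96963500976562) 21118 [-0.0132 -0.0123 -0.0111]
slopes deg [-0.11 -0.37] x -0.0555 0.0549 z -0.0746 0.0759
travel [38.06 -0.19 31.4 ] rot [-4.000e-02 -5.505e+01 -8.000e-02]
travel [38.06 -0.19 31.4 ] rot [-8.0000e-02 -1.1005e+02 -6.0000e-02]
```

The tray is held level and centred (within 0.6 mm), and the weight reads 3.9 N. I'll carry it over the low tray, turning 110°.

```bash
python3 -m inch '{"travel":[[0.8,0,0.6],[2.3,0,1.9],[4.6,0,3.8],[6.9,0,5.7],[9.5,0,7.9],[12.2,0,10],[14.9,0,12.2],[17.5,0,14.4],[20.2,-0.1,16.6],[22.9,-0.1,18.8],[25.5,-0.1,21],[28.2,-0.1,23.2],[30.5,-0.1,25.1],[32.8,-0.2,27],[34.7,-0.2,28.6],[36.2,-0.2,29.8],[37.3,-0.2,30.8],[38.1,-0.2,31.4],[38.1,-0.2,31.4],[38.1,-0.2,31.4]],"rot":[[0,-2,0],[0,-6,0],[0,-13,0],[0,-20,0],[0,-27,0],[0,-35,0],[0,-43,0],[0,-51,0],[0,-58,0],[0,-66,0],[0,-74,0],[0,-81,0],[0,-88,0],[0,-95,0],[0,-100,0],[0,-105,0],[0,-108,0],[0,-110,0],[0,-110,0],[0,-110,0]],"grip":[0,0,0,0,0,0,0,0,0,0,0,0,0,0,0,0,0,0,0,0]}'
python3 held.py w11.png
cat > fin.py <<'E'
from h import *
import sys
# desired: tray centre over low tray centre; tray centre in tool = (ox,oz)
ox,oz,z=map(float,sys.argv[1:4]); a=np.radians(-79.4)
zt=-np.array([np.cos(a),np.sin(a)]); xt=np.array([-np.sin(a),np.cos(a)])
t=np.array([.6606,-.0931])-ox/1000*xt-oz/1000*zt
plan([*t,z],-79.4)
E
python3 fin.py -.3 .6 .088; python3 low2.py .008 wrist w11b.png
```

```text
time_s: 25.35
ee_pos: [0.6601, -0.0929, 0.1746]
ee_rot: [0.705, -0.703, -0.064, 0.065]
contact_force: [-0.0, 0.5, -3.5]
finger_gap: 0.0192
((0.5166816711425781, 0.9466934204101562), (150.0202178955078, 110.86901092529297), 89.97329711914062) 21113 [-0.0132 -0.0122 -0.011 ]
slopes deg [-0.07 -0.42] x -0.0549 0.056 z -0.0741 0.076
travel [ 0.08  8.68 -0.16] rot [-0.19 -0.08 -0.02]
rim in board frame mm ((-0.3835906982421875, 76.35721588134766), (0.06962123513221741, 86.51388549804688), 89.89615631103516) 122 U range -43.6 42.9
```

```bash
python3 -m inch '{"travel":[[0,1,-0.1],[0,2.5,-0.1],[0,4,-0.1],[0,5.5,-0.1],[0,7,-0.1],[0,8,-0.1],[0,8.5,-0.1],[0,8.6,-0.1],[0,8.6,-0.1],[0,8.6,-0.1]],"rot":[[0,0,0],[0,0,0],[0,0,0],[0,0,0],[0,0,0],[0,0,0],[0,0,0],[0,0,0],[0,0,0],[0,0,0]],"grip":[0,0,0,0,0,0,0,0,0,0]}'
python3 held.py w12.png;python3 fin.py .1 .8 .088
python3 - <<'E'
from h import *
p,d,W,M,f,c=cam("side")
a=cv2.resize(p[170:330,310:470],None,fx=3,fy=3,interpolation=cv2.INTER_CUBIC)
q=cv2.imread('pics/w12.png')[:,:,::-1]
cv2.imwrite('pics/c12.png',cv2.resize(np.hstack([a,q[:,80:560]]),None,fx=.83,fy=.83)[:,:,::-1])
u=np.array([np.cos(.185),np.sin(.185)]);o=np.array([.6616,-.095])
D=W[:,:,:2]-o; U=D@u;V=D@np.array([-u[1],u[0]])
# faces seen by the side camera: -y ends and -x sides of both trays
for nm,lo,hi in (("low",.018,.040),("held",.072,.095)):
    k=(W[:,:,2]>lo)&(W[:,:,2]<hi)
    e=k&(abs(U)<.045)&(V>-.09)&(V<-.062); x=k&(abs(V)<.065)&(U>-.07)&(U<-.045)
    print(nm,"V end",np.percentile(V[e],[10,50,90]).round(4),e.sum(),"U side",np.percentile(U[x],[10,50,90]).round(4),x.sum())
E
```

```text
time_s: 26.45
ee_pos: [0.6619, -0.0943, 0.0905]
ee_rot: [0.705, -0.704, -0.066, 0.064]
contact_force: [-0.6, 0.7, -2.9]
finger_gap: 0.0195
((0.6602134704589844, 0.835968017578125), (110.55622863769531, 150.70216369628906), 0.2956881523132324) 21095 [-0.0131 -0.0122 -0.011 ]
slopes deg [-0.06 -0.4 ] x -0.0548 0.0561 z -0.0746 0.076
travel [-0.12  0.26  0.06] rot [-0.05 -0.05  0.19]
low V end [-0.0769 -0.0751 -0.0732] 229 U side [-0.0565 -0.0547 -0.0529] 336
held V end [-0.0769 -0.075  -0.0734] 219 U side [-0.056  -0.0541 -0.0522] 393
```

View pics/c12.png

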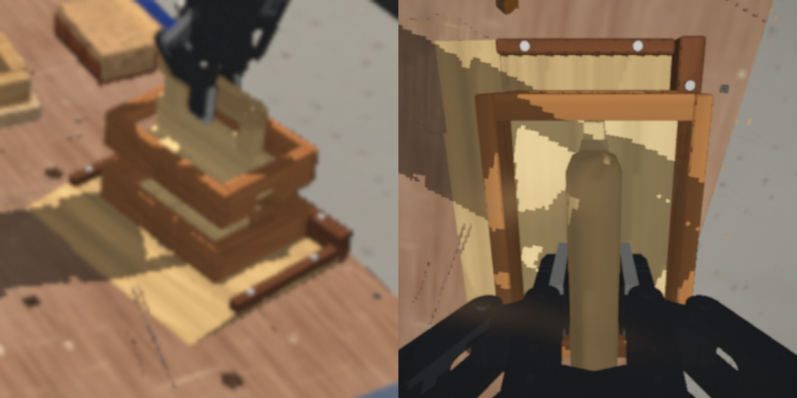

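The crops show the held tray level right above the low tray. The side view shows the two outlines aligned (ends within 0.1 mm, long sides within 0.6 mm). I'll lower it slowly and watch the force.

```bash
python3 -m inch '{"travel":[[-0.05,0.3,0],[-0.05,0.6,0],[-0.05,0.8,0],[-0.05,1,0],[-0.05,1.2,0],[-0.05,1.3,0],[-0.05,1.3,0]],"rot":[[0,0,0],[0,0,0],[0,0,0],[0,0,0],[0,0,0],[0,0,0],[0,0,0]],"grip":[0,0,0,0,0,0,0]}'
python3 -m inch '{"travel":[[0,0.2,0],[0,0.4,0],[0,0.6,0],[0,0.7,0],[0,0.8,0],[0,0.8,0]],"rot":[[0,0,0],[0,0,0],[0,0,0],[0,0,0],[0,0,0],[0,0,0]],"grip":[0,0,0,0,0,0]}'
```

```text
time_s: 27.25
ee_pos: [0.6606, -0.0941, 0.0764]
ee_rot: [0.705, -0.703, -0.065, 0.065]
contact_force: [-0.4, -0.1, -4.9]
finger_gap: 0.0195
time_s: 27.85
ee_pos: [0.6607, -0.0941, 0.0687]
ee_rot: [0.705, -0.703, -0.066, 0.065]
contact_force: [0.1, -1.3, -4.2]
finger_gap: 0.0193
```

Below the key tops with no contact, so the keys are in the notches. Last millimetres now.

```bash
python3 -m inch '{"travel":[[0,0.05,0],[0,0.1,0],[0,0.1,0],[0,0.1,0]],"rot":[[0,0,0],[0,0,0],[0,0,0],[0,0,0]],"grip":[0,0,0,0]}'; python3 -m inch '{"travel":[[0,0.05,0],[0,0.1,0],[0,0.1,0]],"rot":[[0,0,0],[0,0,0],[0,0,0]],"grip":[0,0,0]}'
```

```text
time_s: 28.25
ee_pos: [0.661, -0.0941, 0.0685]
ee_rot: [0.705, -0.704, -0.066, 0.064]
contact_force: [-1.2, 1.4, 3.9]
finger_gap: 0.0194
time_s: 28.55
ee_pos: [0.661, -0.0941, 0.0685]
ee_rot: [0.705, -0.704, -0.066, 0.064]
contact_force: [-2.6, 2.1, 8.9]
finger_gap: 0.0193
```

Seated. I'll release, rise and check.

```bash
python3 -m inch '{"travel":[[0,0,0],[0,0,0],[0,0,0],[0,0,0],[0,0,0],[0,0,0]],"rot":[[0,0,0],[0,0,0],[0,0,0],[0,0,0],[0,0,0],[0,0,0]],"grip":[60,60,60,60,60,60]}' && python3 -m inch '{"travel":[[0,-0.5,0],[0,-1.5,0],[0,-3,0],[0,-5,0],[0,-7,0],[0,-10,0],[0,-13,0],[0,-16,0],[0,-18,2],[0,-18,5],[0,-18,8],[0,-18,8],[0,-18,8]],"rot":[[0,0,0],[0,0,0],[0,0,0],[0,0,0],[0,0,0],[0,0,0],[0,0,0],[0,0,0],[0,0,0],[0,0,0],[0,0,0],[0,0,0],[0,0,0]],"grip":[60,60,60,60,60,60,60,60,60,60,60,60,60]}'
python3 - <<'E'
from h import *
u=np.array([np.cos(.185),np.sin(.185)]);o=np.array([.6616,-.095])
ims=[]
for n in ("wrist","side"):
    p,d,W,M,f,c=cam(n); ims.append(p.copy())
    D=W[:,:,:2]-o; D=np.stack([D@u,D@np.array([-u[1],u[0]])],-1); U,V=D[:,:,0],D[:,:,1]
    b=(abs(U)<.07)&(abs(V)<.095)
    for lo,hi in ((.072,.088),(.122,.14)):
        k=b&(W[:,:,2]>lo)&(W[:,:,2]<hi); r=cv2.minAreaRect((D[k]*1000).astype(np.float32))
        print(n,lo,np.round(r[0],1),np.round(r[1],1),round(r[2],2),k.sum())
    k=b&(W[:,:,2]>.075)&(W[:,:,2]<.088)&((abs(U)>.047)|(abs(V)>.064)); P=np.c_[U[k],V[k],np.ones(k.sum())]
    if n=="wrist": print("rim plane: slope deg, z", np.degrees(np.linalg.lstsq(P,W[k][:,2],rcond=None)[0][:2]).round(2),np.median(W[k][:,2]).round(4))
    for lo,hi in ((.018,.040),(.052,.075)):
        k=(W[:,:,2]>lo)&(W[:,:,2]<hi); e=k&(abs(U)<.045)&(V>-.09)&(V<-.062); x=k&(abs(V)<.065)&(U>-.07)&(U<-.045)
        if n=="side":print("side",lo,"V end",np.median(V[e]).round(4),"U side",np.median(U[x]).round(4))
a=cv2.resize(ims[1][170:330,310:470],(480,480),interpolation=cv2.INTER_CUBIC)
cv2.imwrite('pics/c13.png',cv2.resize(np.hstack([a,ims[0][:,80:560]]),None,fx=.83,fy=.83)[:,:,::-1])
E
```

```text
time_s: 29.15
ee_pos: [0.6607, -0.0941, 0.0665]
ee_rot: [0.705, -0.703, -0.066, 0.065]
contact_force: [0.3, 0.1, -0.3]
finger_gap: 0.0513
time_s: 30.45
ee_pos: [0.6461, -0.0155, 0.2483]
ee_rot: [0.704, -0.704, -0.067, 0.064]
contact_force: [0.8, 0.2, -0.8]
finger_gap: 0.0513
wrist 0.072 [0.1 1.8] [151.  110.2] 89.88 6152
wrist 0.122 [0.1 2.5] [111.9  20. ] 89.97 3046
rim plane: slope deg, z [-0.03 -0.1 ] 0.0808
side 0.072 [-1.5 -0.4] [114.7 155.4] 0.9 1115
side 0.122 [-2.2 -1.3] [111.7  21.7] 89.53 372
side 0.018 V end -0.0752 U side -0.0547
side 0.052 V end -0.0749 U side -0.0552
```

View pics/c13.png

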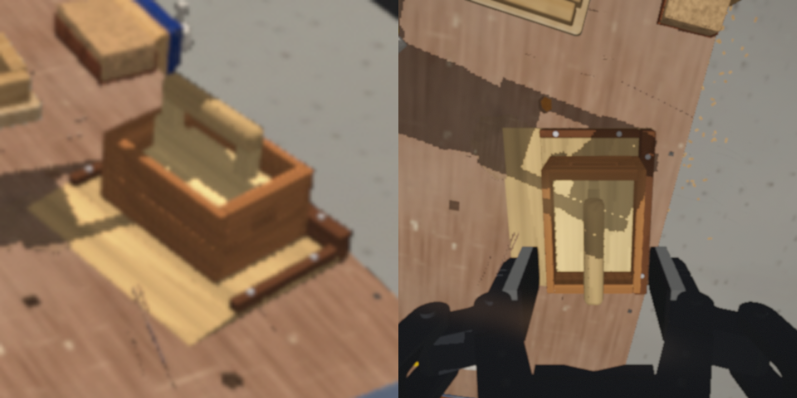

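The trays sit flush: rim at 80.8 mm (80 expected), level, sides aligned within 0.5 mm, and the low tray is still against the stop. Handing in.

```bash
python3 -c "
from station import *
print(hand_in())"
```

```text
the job is handed in; nothing more can be done
None
```

The job is done and handed in at about 30.5 s. The low tray is home against the stop strip, and the handled tray sits flush on it, the right way round.

**Low tray:** I pushed it with both open fingers, up the ramp and against the stop, without lifting it. The push ended at about 12 N. It was then at x −0.7 mm and y +2 mm on the board, with 0° turn, and the last side view showed it had not moved since.

**Handled tray:** The wrist view showed its narrow notch facing the robot, so I turned it 110° on the way to match the keys. It went past the key tops without touching and seated at 5–9 N. After release its rim was at 80.8 mm (80 mm expected), level within 0.1°, and its sides were within 0.5 mm of the low tray's.

**What disagreed:**
- **First push missed.** The open fingertips are about 41 mm behind the stated TCP, so my first pass went over the low tray without touching it. I backed off, lowered the fingers about 30 mm and repeated it.
- **The cameras differed slightly.** The side camera's outline fit put the seated tray 2–3 mm from where the wrist camera did. The side view's direct comparison of the two trays' faces agreed that they are aligned.

I did not measure the tools and other things on the bench again. Nothing looked moved in the later pictures, which do not show all of them.

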